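# Swing the swivel hook to its stop and hang the push stick

## Task

Swing the swivel hook on the tool post clockwise (seen from above) until its arm beds firmly against the red sprung stop, with a brief firm push of about 10 N on the arm, never more than 18 N. Let go of it, then take the yellow push stick out of its wooden block and hang it by its hole on the hook, setting it down gently and leaving the hook facing as the stop set it. Leave the hand plane, the metal can and the wood offcut alone.

Things in the scene. Friction and masses are not known exactly. Their poses are not given: they have to be found in the camera images.
- stand: Tool post fixed to the bench: 120 x 120 x 18 mm wooden foot, steel post of 14 mm radius in its middle. Origin under the foot on the vertical post axis, which is the hook's swivel axis. Its +x is the direction the hook should face when home (roughly to the robot); the stop is set by hand and really halts the hook up to 0.15 rad to either side of this.
- post_top (a point): Top of the post, on its axis, 180 mm above the bench. Above it: steel collar (21 mm radius, to z = 192 mm), red stop ring (21 mm radius, to z = 199 mm) with its stop lug, a red 18 x 8 mm block 14 to 32 mm from the axis, up to z = 214 mm, on the clockwise side of the hook's arm when home.
- hook: Swivel hook on the post: blue hub (12.5 mm radius, nut on top to z = 226 mm), level round steel arm of 4 mm radius. Origin on the swivel axis at the arm's centre line, 210 mm above the bench; x out along the arm, z up. Turns only about z, stays where left. Starts 0.9 to 1.9 rad anticlockwise (from above) of home. Turning takes 0.12 N m (2 N at 60 mm). Over 18 N on the hook is forcing it.
- hook_end (a point): Point on the arm's centre line 86 mm from the swivel axis, where the arm's end turns up: it rises over another 8 mm outward, the tip's top 13 mm above the centre line, its outer end 98 mm from the axis.
- stop_ring (a joint): Give of the red sprung stop, rad: 0 at rest, grows as the hook is pressed clockwise on the lug. 16 N m/rad (4.4 N per mm at 60 mm from the axis); swivel friction alone reads up to 0.008. The hook is bedded at a give above 0.025 held for 0.2 s: a sideways push of 6.7 N at 60 mm from the axis. It springs back when let go; the hook stays at the stop.
- push_stick: Yellow plastic push stick: plate 12 mm thick (its x), 40 mm wide (y), 180 mm tall (z), about 0.11 kg, notched at one lower corner. Origin at the centre of its underside. Starts upright in the block's slot, foot 10 mm above the bench, 40 mm deep in the slot with about 1.5 mm play each way; top at z = 190 mm. Can be gripped from above by its two narrow edges, across the 40 mm.
- stick_hole (a point): Centre of the push stick's rectangular hanging hole, 22 mm wide (y) by 30 mm high (z), right through the 12 mm thickness (x); it lies 148 mm above the stick's foot, 32 mm below its top; 17 mm of plastic above the hole, 9 mm on either side.
- block: Wooden holding block fixed to the bench, 90 x 110 x 50 mm, with an upright slot for the push stick in its middle (15 x 43 mm). Origin at the centre of its underside; the slot's long side is along its y.
- plane: Small hand plane, 160 x 45 x 44 mm, dark steel and wood, 0.7 kg, loose. Leave alone. Origin at the centre of its sole.
- can: Open metal can, 66 mm across, 85 mm tall, loose. Leave alone. Origin at the centre of its underside.
- offcut: Pale wood offcut, 110 x 44 x 35 mm, loose. Leave alone. Origin at the centre of its underside.
Mind the look-alikes: they are no part of the job. Of the things shaped like the push_stick, the yellow one is meant.

How it is judged (in metres and radians):
On the way, in this order (a step that is already met when the one before it is completed fails the run):
1. the hook is bedded against its sprung stop: the stop gives by more than 0.025 rad, held 0.2 s, the push stick not touching the hook (value of joint stop_ring above 0.025 rad and contact force between push_stick and hook below 0.2 N), for 0.2 s.
2. the push stick hangs by its hole on the hook's arm (x of stick_hole in the frame of hook between 0.02 and 0.088 m and y of stick_hole in the frame of hook between -0.01 and 0.01 m and z of stick_hole in the frame of hook between -0.018 and -0.005 m and contact force between push_stick and hook above 0.3 N and angle between push_stick's own z axis and vertical below 0.25 rad), for 0.2 s.
At the end, for the whole second after the job is handed in: Push stick hangs at rest (<0.03 m/s) by its hole on the arm: hole centre 20-88 mm out, within 10 mm sideways, 5-18 mm below the arm's centre line, bearing >0.3 N, tilt <0.25 rad; hook within 0.22 rad of the stand's x; stop ring relaxed (<0.02 rad) and still; bystanders within 15 mm (all of step 2 and angle between the x axis of hook and the x axis of stand, either way round below 0.22 rad and linear speed of push_stick below 0.03 m/s and velocity of joint stop_ring below 0.05 rad/s and value of joint stop_ring below 0.02 rad); the robot touches nothing.
It fails at once if the hook is forced: more than 18 N on it (contact force between hook and anything else above 18 N).
It fails at once if the plane is moved more than 15 mm (distance of plane from where it was at the start of the episode above 0.015 m).
It fails at once if the can is moved more than 15 mm (distance of can from where it was at the start of the episode above 0.015 m).
It fails at once if the offcut is moved more than 15 mm (distance of offcut from where it was at the start of the episode above 0.015 m).
It also fails if it takes over 72 s, if anything falls off the work surface, if the arm or the gripper's body presses on something with over 40 N, if the wrist force passes 120 N, or if a joint passes its speed limit or range.

## Robot

A 7-joint arm with a two-finger parallel gripper is mounted at the origin on the work surface. World frame = base frame: x ahead of the robot, y to its left, z up, the work surface at z = 0. Lengths are in m, angles in degrees, forces in N, time in s.
With the tool pointing down it reaches from about 0.425 to 1.025 m from the base axis. Payload 9.4 kg.
Tool frame: the origin (TCP) lies midway between the tips of the shut fingers; the grasp point (between the pads) lies 19 mm behind it (robot.grip_depth is the distance from the TCP to the grasp point, in m); z points along the fingers, y is the line along which they close (so a half turn about z gives the same grasp; the last joint's range is limited). The gripper opens to 85 mm and grips with 20 to 120 N. Pads are 22 mm wide; open, the fingers measure 114 mm over their backs; the gripper's body (76 mm by 85 mm) begins 54 mm behind the grasp point. The pads swing forward as they close: fully open they stand 13 mm farther back than shut.
Start: joints at [67.913, 34.337, -0.143, 91.639, 0.103, 54.024, -4.572], TCP at [0.22, -0.691, 0.231] pointing down, gripper open.
Joint ranges: [-147.43, 147.43], [-19.82, 112.94], [-74.19, 73.91], [6.32, 146.72], [-59.91, 239.91], [6.04, 106.73], [-150.56, 150.56]. Speed limits (degrees/s): [127.2, 127.2, 172.46, 172.46, 180, 180, 180].

## Interface

Orientations are given as a 3x3 rotation matrix whose columns are the frame's x, y, z axes.
In Python, from workcell import state, viewer, workorder, robot gives the robot as it stands. The module is installed in compiled form; this text tells all that it offers.
- The arm moves only by the shell command python3 -m inch 'ROWS' [FORCE]. ROWS is JSON, a list that holds one entry, the list of rows, each a list of 7 numbers: the turn, a rotation vector about the tool's x, y, z in degrees, then the shift along the tool's x, y, z in mm, then the opening, from -1 (shut) to 1 (fully open). A call has 1 to 20 rows; each row shifts and turns the commanded pose from where the row before left it, along the tool's axes as they then stand; what a row does not reach is not made up. A row lasts 1/10 s, in which the tool goes at most 50 mm and 8.59 degrees, less where a joint would pass 70% of its speed; a pose out of reach is approached as far as the arm can. A call is refused whole if a number of a shift passes 50 or a number of a turn 8.59, either way. A call with a gripper value outside its range is refused whole. The fingers move at their own pace and stop on an object; FORCE is the grip in N (left out, the last holds). Time passes only in rows, so rows that do not move let the fingers close. It gives the time, the measured TCP pose, the force, the opening and the grip force at its end, in the units of the state.
- state(): the state, without advancing time (a new reading comes with each control period).
- viewer.camera(name): name is "side" or "top"; returns the picture (480x640x3 uint8, red, green, blue); there is no depth.
- viewer.camera_info(name): a dict with "mtx" (3x3 intrinsics, pixels), "pose" (4x4, takes a point from camera to world coordinates). Camera axes: x right, y up, looking along -z (the intrinsics and any distortion apply to the point x, -y, -z); pixel columns grow to the right and rows downward; lengths in m; the calibration is good to about 2 mm. A picture is of the moment at which its call begins. camera_info takes no time and is no camera call.
- workorder.hand_in(): hands the job in; it is judged then, once.
Trained networks look in the newest picture that a camera, given by its name, has taken for a name from the list of things; names that differ only in an ending like _2 or _b are one class to them, and where a whole thing is asked for, a point or a joint stands for the part that bears it (a point fixed in the world has none). Each returns a list of dicts, best first, with "p" (0 to 1); they miss things now and then, are a little off and sometimes report something else, mostly with a low value. They report only what shows in the picture. A call takes as long as a camera call. They do not tell look-alikes from the thing itself.
- viewer.look_for(camera, target): "location" ([row, column] in pixels, amid what is visible of it).
- viewer.place_of(camera, target): "location" ([row, column] in pixels: a listed point, or the origin of a listed thing).
The state is a dict: "time": time; "joint_pos": joint angles; "qvel": joint speeds; "effort": joint torques, N m; "ee_pos": TCP position; "orientation": TCP orientation; "wrist_force": force on the tool from outside, world axes, zero at the start; "torque": the same for the moment, N m; "gripper_width": finger opening in m; "grip_force": force on a finger pad.
Only numpy, scipy, OpenCV 4.12 (cv2) and the standard library are available. Lean on these libraries where they do the work, as an engineer would, in place of code of your own. Each camera call takes 0.05 s, during which the arm holds its last target. There are 200 camera calls.

## Working session

There is one attempt and no reset: what is moved stays moved. The work goes in short steps, Python scripts to look and compute and a shell command to move; the robot and the scene stay as the last step left them, time stands still between calls to the robot, and variables do not carry over. Pictures are saved under pics/ and viewed, at most 12 in all, crops included, and the job is handed in when it is done.

```bash
mkdir -p pics; python3 - <<'E'
from workcell import state, viewer, workorder, robot
import cv2,numpy as np
np.set_printoptions(precision=4,suppress=True)
for c in("side","top"):
    cv2.imwrite(f"pics/{c}0.png",viewer.camera(c)[:,:,::-1])
    i=viewer.camera_info(c);print(c,i)
    for t in ["stand","post_top","hook","hook_end","push_stick","stick_hole","block","plane","can","offcut"]:
        print(t,[(np.round(d["location"],1),round(d["p"],2)) for d in viewer.place_of(c,t)][:4])
s=state();print(s)
E
```

```text
side {'mtx': array([[447.8122,   0.    , 309.4523],
       [  0.    , 447.8122, 237.9809],
       [  0.    ,   0.    ,   1.    ]]), 'pose': array([[-0.999 ,  0.0133, -0.0437,  0.4839],
       [-0.0436, -0.5636,  0.8249,  0.9638],
       [-0.0137,  0.826 ,  0.5636,  0.758 ],
       [ 0.    ,  0.    ,  0.    ,  1.    ]])}
stand [(array([206.4, 328.6]), 0.38)]
post_top [(array([185.4, 305.8]), 0.58)]
hook [(array([174.6, 305.3]), 0.49)]
hook_end [(array([161.1, 309.3]), 0.63), (array([403. , 311.4]), 0.61)]
push_stick [(array([324.3, 366.2]), 0.87), (array([326.5, 270.6]), 0.79), (array([295.9, 289.9]), 0.7), (array([325. , 315.9]), 0.63)]
stick_hole [(array([278.3, 263.8]), 0.71), (array([273.2, 318.9]), 0.61), (array([248.7, 292.6]), 0.59), (array([277.9, 370.8]), 0.57)]
block [(array([326.6, 317.8]), 0.65)]
plane [(array([206.4, 328.1]), 0.83)]
can [(array([292.4, 243.6]), 0.62)]
offcut [(array([401.8, 311.2]), 0.69)]
top {'mtx': array([[601.6481,   0.    , 319.7016],
       [  0.    , 601.6481, 242.8731],
       [  0.    ,   0.    ,   1.    ]]), 'pose': array([[-0.0092,  0.9857, -0.
[... 659 characters left out ...]
ray([272.5, 455.2]), 0.9)]
can [(array([205.5, 297.2]), 0.9)]
offcut [(array([270. , 179.2]), 0.66)]
{'time': 1.1, 'joint_pos': array([67.9136, 34.3366, -0.1442, 91.6379,  0.1025, 54.0251, -4.5725]), 'qvel': array([ 0.0252, -0.0002,  0.0025, -0.046 ,  0.0065,  0.0995,  0.0348]), 'effort': array([ -0.0008, -77.6222,   1.5639, -25.8381,   0.0125,   0.0021,
         0.    ]), 'ee_pos': array([ 0.2203, -0.6907,  0.2313]), 'orientation': array([[ 0.9527,  0.3039, -0.    ],
       [ 0.3039, -0.9527, -0.    ],
       [-0.    ,  0.    , -1.    ]]), 'wrist_force': array([ 0.621 , -0.1212,  0.4654]), 'torque': array([-0.0224, -0.0235, -0.0276]), 'grip_force': 0.0, 'gripper_width': 0.08522066982740785}
```

View pics/side0.png

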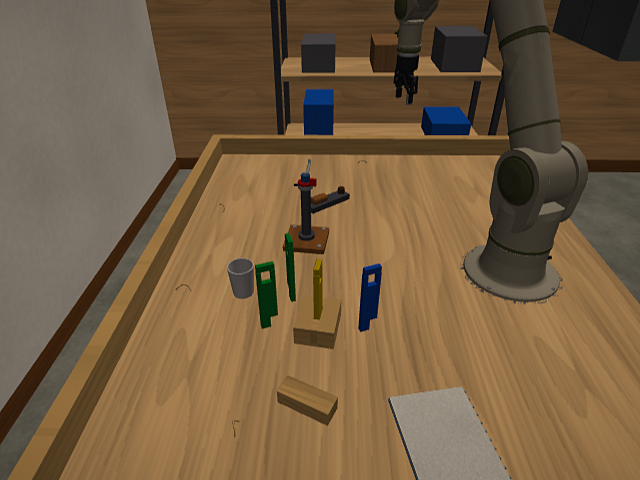

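View pics/top0.png

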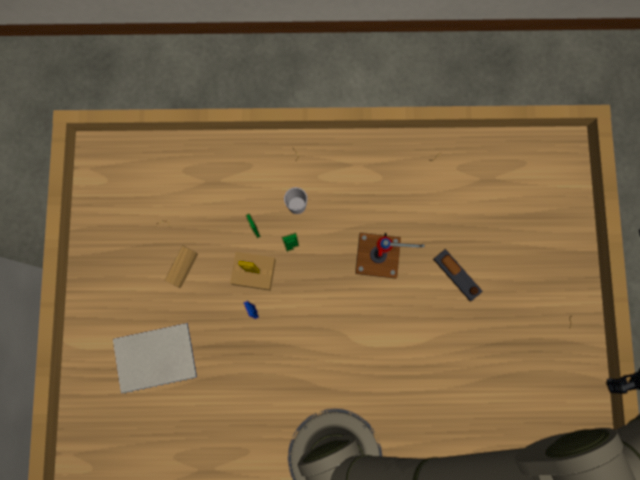

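The side view shows the post at (305,200) with the plane behind it, and the yellow stick in its block at (318,290) between the green sticks and the blue one. In the top view the hook arm runs from (385,244) to (422,245), which is -y, and the stick top is at about (249,266). Next I'll take enlarged crops.

```bash
python3 - <<'E'
import cv2,numpy as np
t=cv2.imread("pics/top0.png");s=cv2.imread("pics/side0.png")
a=cv2.resize(t[205:325,230:310],None,fx=5,fy=5,interpolation=cv2.INTER_CUBIC)
b=cv2.resize(t[220:290,350:430],None,fx=5,fy=5,interpolation=cv2.INTER_CUBIC)
b=cv2.copyMakeBorder(b,0,250,0,0,0)
cv2.imwrite("pics/c1.png",np.hstack([a,b]))
a=cv2.resize(s[230:350,250:390],None,fx=4,fy=4,interpolation=cv2.INTER_CUBIC)
b=cv2.resize(s[150:270,280:335],None,fx=4,fy=4,interpolation=cv2.INTER_CUBIC)
cv2.imwrite("pics/c2.png",np.hstack([a,b]))
E
```

```text
(no output)
```

View pics/c1.png

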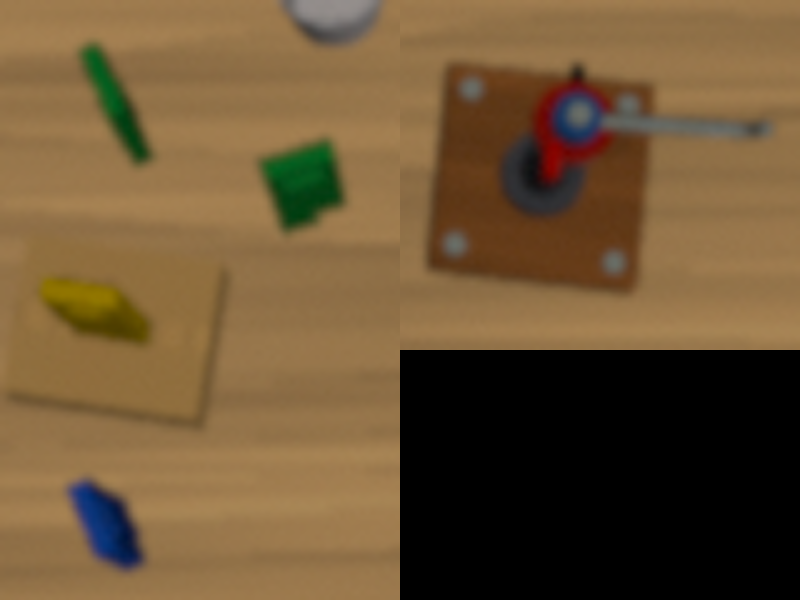

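View pics/c2.png

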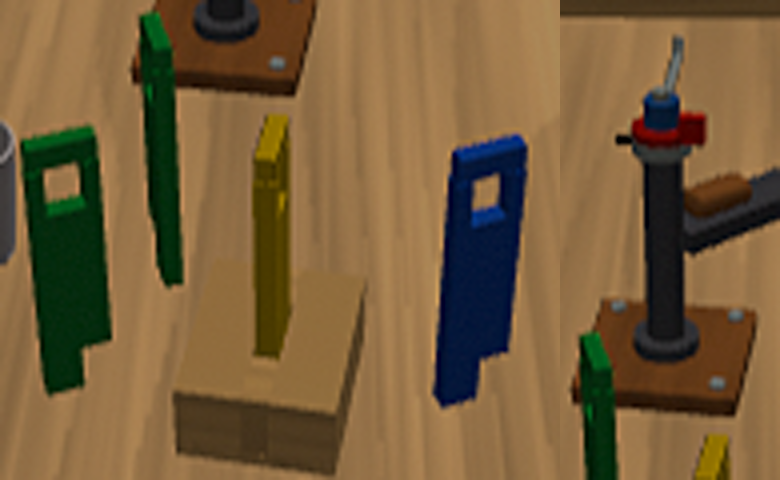

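The crops give sub-pixel positions for the foot corners, hub, hook tip, block corners and stick outline. I'll triangulate those and fit the stick silhouette.

```bash
cat > h.py <<'E'
import numpy as np,cv2
from scipy.optimize import least_squares,minimize
from workcell import state,viewer
np.set_printoptions(precision=4,suppress=True)
I={c:viewer.camera_info(c) for c in("side","top")}
def proj(c,P):
    T=np.linalg.inv(I[c]["pose"]);q=np.atleast_2d(P)@T[:3,:3].T+T[:3,3]
    q=q*[1,-1,-1]; q=q@I[c]["mtx"].T; return q[:,:2]/q[:,2:]      # col,row
def plane(c,uv,z):
    M=I[c]["pose"];d=np.linalg.inv(I[c]["mtx"])@[uv[0],uv[1],1];d=M[:3,:3]@(d*[1,-1,-1])
    return M[:3,3]+d*(z-M[2,3])/d[2]
def tri(t,s):
    r=least_squares(lambda p:np.r_[proj("top",p)[0]-t,proj("side",p)[0]-s],[.4,0,.2]);return r.x,np.sqrt(r.cost)
def fitbox(masks,x0,zs,dims=(.012,.04)):
    cs=np.array([[a,b,z] for a in(-.5,.5) for b in(-.5,.5) for z in(0,1)])
    def hull(c,p):
        x,y,w,lo,hi=p[0],p[1],p[2],zs[0]+p[3],zs[1]+p[3];R=np.array([[np.cos(w),-np.sin(w)],[np.sin(w),np.cos(w)]])
        P=np.c_[(cs[:,:2]*dims)@R.T+[x,y],np.where(cs[:,2]>0,hi,lo)]
        m=np.zeros((480*4,640*4),np.uint8)
        cv2.fillConvexPoly(m,cv2.convexHull(np.round((proj(c,P)+.5)*4*16-8).astype(np.int32)),255,shift=4)
        return cv2.resize(m,(640,480),interpolation=cv2.INTER_AREA)/255.
    f=lambda p:sum(np.abs(hull(c,p)-masks[c]).sum() for c in masks)
    best=None
    for w in x0[2]+np.array([-.3,0,.3]):
        s=np.array([x0[0],x0[1],w,0])
        r=minimize(f,s,method="Nelder-Mead",options=dict(initial_simplex=np.vstack([s]+[s+d for d in np.diag([.008,.008,.15,.006])]),xatol=1e-5,fatol=.01,maxiter=400))
        if best is None or r.fun<best.fun:best=r
    return best.x,best.fun
def mask(im,lo,hi,roi):
    h=cv2.cvtColor(im,cv2.COLOR_BGR2HSV);m=cv2.inRange(h,lo,hi)/255.;k=np.zeros_like(m);k[roi]=1;return m*k
E
python3 - <<'E'
from h import *
B=lambda u,v:(350+(u-400)/5-.4,220+v/5-.4); A=lambda u,v:(230+u/5-.4,205+v/5-.4)
S=lambda u,v:(280+(u-560)/4-.4,150+v/4-.4)
f=np.array([plane("top",B(*p),.018) for p in((450,63),(652,85),(632,292),(428,268))])
d=(f[3]-f[0]+f[2]-f[1]);e=(f[1]-f[0]+f[2]-f[3])
print("foot",f.mean(0),"xdir deg",np.degrees(np.arctan2(d[1],d[0])),np.degrees(np.arctan2(e[1],e[0])),np.linalg.norm(d)/2,np.linalg.norm(e)/2)
b=np.array([plane("top",A(*p),.05) for p in((28,240),(225,265),(202,427),(8,397))]);d=b[3]-b[0]+b[2]-b[1]
e=(b[1]-b[0]+b[2]-b[3]);print("block",b.mean(0),np.degrees(np.arctan2(d[1],d[0])),np.degrees(np.arctan2(e[1],e[0])))
n=tri(B(578,115),S(661,92));t=tri(B(765,129),S(678,40));print("nut",n,"tip",t, "hook yaw",np.degrees(np.arctan2(*(t[0]-n[0])[[1,0]])))
for c,pt in(("nut plane",B(578,115)),):print(plane("top",pt,.226))
ti=cv2.imread("pics/top0.png");si=cv2.imread("pics/side0.png")
lo,hi=(24,200,70),(34,255,255)
ms={"top":mask(ti,lo,hi,np.s_[255:280,232:265]),"side":mask(si,lo,hi,np.s_[250:325,305:330])}
print([m.sum() for m in ms.values()])
print("stick",fitbox(ms,(.38,.15,-.1),(.05,.19)))
E
```

```text
foot [ 0.5505 -0.1288  0.018 ] xdir deg 172.79665758534205 -97.11445320553247 0.11912403253599334 0.11583478750079002
block [0.504  0.2222 0.05  ] 172.89089349062928 -98.58649579786105
nut (array([ 0.5509, -0.129 ,  0.2242]), np.float64(0.12933095439917106)) tip (array([ 0.5437, -0.2231,  0.2195]), np.float64(0.13173600756198883)) hook yaw -94.41004089862105
[ 0.5503 -0.1288  0.226 ]
[np.float64(140.0), np.float64(226.0)]
stick (array([  11.7548,   44.3148,   15.6332, -141.6227]), np.float64(366.12549019607843))
```

```bash
python3 - <<'E'
from h import *
ti=cv2.imread("pics/top0.png");si=cv2.imread("pics/side0.png")
lo,hi=(22,150,50),(36,255,255)
h=cv2.cvtColor(ti,cv2.COLOR_BGR2HSV);print(h[266,246],h[255,240]);
lo=(24,215,60)
ms={"top":mask(ti,lo,hi,np.s_[255:280,232:265]),"side":mask(si,lo,hi,np.s_[250:325,305:330])}
print([m.sum() for m in ms.values()])
print("stick",fitbox(ms,(.504,.222,-.1),(.05,.19)))
# look-alikes: rough positions at top
for nm,lo2,hi2,roi in(("blue",(105,150,50),(130,255,255),np.s_[290:330,235:270]),("g1",(50,150,30),(75,255,255),np.s_[208:240,240:268]),("g2",(50,150,30),(75,255,255),np.s_[225:255,275:305])):
    m=mask(ti,lo2,hi2,roi);v,u=np.nonzero(m);print(nm,plane("top",(u.mean(),v.mean()),.1))
E
```

```text
[ 24 255 123] [ 18 145 144]
[np.float64(140.0), np.float64(267.0)]
stick (array([ 0.5074,  0.2224, -0.1041, -0.0051]), np.float64(267.60392156862747))
blue [0.3942 0.2205 0.1   ]
g1 [0.6246 0.2185 0.1   ]
g2 [0.5783 0.1151 0.1   ]
```

```bash
python3 - <<'E'
from h import *
ti=cv2.imread("pics/top0.png");si=cv2.imread("pics/side0.png")
lo,hi=(20,205,40),(36,255,255)
ms={"top":mask(ti,lo,hi,np.s_[255:280,232:265]),"side":mask(si,lo,hi,np.s_[250:325,305:330])}
print([m.sum() for m in ms.values()])
for c in ms:
    print(c,fitbox({c:ms[c]},(.504,.222,-.1),(.05,.19)))
p,_=fitbox(ms,(.504,.222,-.1),(.05,.19));print("both",p,_)
o=[]
for c,im,r in(("top",ti,np.s_[245:290,225:275]),("side",si,np.s_[245:335,290:345])):
    im=im.copy();im[ms[c]>0]=(255,0,255);
    o.append(cv2.resize(cv2.resize(im[r],None,fx=6,fy=6,interpolation=0),(380,540)))
cv2.imwrite("pics/m.png",np.hstack(o))
E
```

```text
[np.float64(170.0), np.float64(472.0)]
top (array([ 0.5068,  0.2244, -0.2461, -0.0021]), np.float64(21.07843137254902))
side (array([ 0.5075,  0.2206, -0.0978, -0.0059]), np.float64(26.764705882352942))
both [ 0.5074  0.2249 -0.0966 -0.0027] 60.03921568627451
```

View pics/m.png

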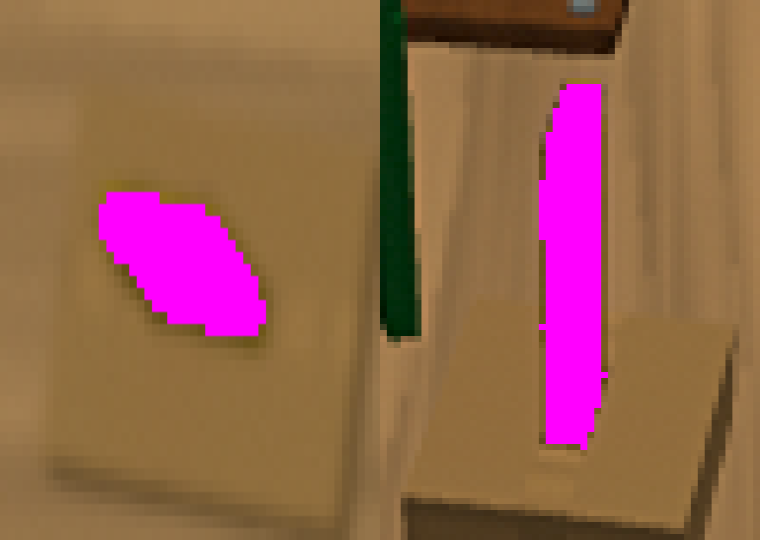

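The mask covers the stick cleanly, with a bottom-shadow edge of about 1 px. That puts the stick at about (0.507, 0.2235) with a yaw of about -7.1°. The hook axis is at (0.5507, -0.129) and home faces about 172.8°. I'll go to the hook first.

```bash
cat > go.py <<'E'
import sys,numpy as np
from workcell import state
def to(p):
    s=state();d=(np.array(p)-s["ee_pos"])@np.array(s["orientation"])*1000
    print("pos",np.round(s["ee_pos"],4),"shift mm",np.round(d,1),"F",np.round(s["wrist_force"],2),"yaw",np.round(np.degrees(np.arctan2(s["orientation"][1,0],s["orientation"][0,0])),2),"t",s["time"],"w",round(s["gripper_width"],4))
if __name__=="__main__":to([float(a) for a in sys.argv[1:4]])
E
python3 -m inch '[[[0,0,8.26,0,0,-10,-1],[0,0,8.26,0,0,-10,-1],[0,0,8.26,0,0,-10,-1],[0,0,0,17,-30,-3,-1],[0,0,0,17,-30,-3,-1],[0,0,0,17,-30,-3,-1],[0,0,0,17,-30,-3,-1],[0,0,0,17,-30,-3,-1],[0,0,0,17,-30,-3,-1],[0,0,0,17,-30,-3,-1],[0,0,0,17,-30,-3,-1],[0,0,0,17,-30,-3,-1],[0,0,0,17,-30,-3,-1],[0,0,0,17,-30,-3,-1],[0,0,0,17,-30,-3,-1],[0,0,0,17,-30,-3,-1]]]'
python3 go.py .595 -.19 .3
```

```text
time: 2.7
ee_pos: [0.4885, -0.3297, 0.3006]
orientation: [[0.992, -0.123, 0.0], [-0.123, -0.992, -0.0], [0.0, 0.0, -1.0]]
wrist_force: [0.3, 0.2, 0.0]
gripper_width: 0.0002
grip_force: 0.0
pos [ 0.4885 -0.3297  0.3006] shift mm [  88.4 -151.8    0.6] F [0.27 0.18 0.03] yaw -7.08 t 2.7 w 0.0002
```

```bash

python3 -m inch '[[[0,0,0,18,-30,0,-1],[0,0,0,18,-30,0,-1],[0,0,0,18,-30,0,-1],[0,0,0,18,-30,0,-1],[0,0,0,16,-32,0,-1],[0,0,0,0,0,25,-1],[0,0,0,0,0,25,-1],[0,0,0,0,0,25,-1],[0,0,0,0,0,20,-1],[0,0,0,0,0,9,-1],[0,0,0,0,0,0,-1]]]'
python3 go.py .595 -.19 .197
python3 - <<'E'
from h import *
s=state();R=np.array(s["orientation"]);p=s["ee_pos"].copy()
ax=np.array([.5507,-.129]);u,v=R[:2,0],R[:2,1]
for a in [266,260,250,240,230,220,210,200,190,186]:
    d=np.array([np.cos(np.radians(a)),np.sin(np.radians(a))]);n=np.array([-d[1],d[0]])
    h=.011*abs(n@u)+.0145*abs(n@v)+.004
    q=np.r_[ax+.06*d+h*n,.197];print(a,q,np.round((q-p)@R*1000,1));p=q
cv2.imwrite("pics/side1.png",cv2.resize(viewer.camera("side")[100:280,230:400,::-1],None,fx=3,fy=3,interpolation=2))
E
```

```text
time: 3.8
ee_pos: [0.5933, -0.1908, 0.1953]
orientation: [[0.992, -0.123, -0.002], [-0.123, -0.992, 0.0], [-0.002, -0.0, -1.0]]
wrist_force: [0.3, 0.3, 0.1]
gripper_width: -0.0002
grip_force: 0.0
pos [ 0.5933 -0.1908  0.1953] shift mm [ 1.5 -1.  -1.7] F [0.25 0.3  0.07] yaw -7.09 t 3.8 w -0.0002
266 [ 0.5622 -0.19    0.197 ] [-31.    3.   -1.6]
260 [ 0.5558 -0.1908  0.197 ] [-6.3  1.7  0. ]
250 [ 0.5471 -0.1915  0.197 ] [-8.6  1.8  0. ]
240 [ 0.5378 -0.1909  0.197 ] [-9.2  0.5  0. ]
230 [ 0.5283 -0.1885  0.197 ] [-9.7 -1.1  0. ]
220 [ 0.5188 -0.1844  0.197 ] [-9.9 -3.   0. ]
210 [ 0.5098 -0.1782  0.197 ] [-9.7 -5.   0. ]
200 [ 0.5018 -0.1701  0.197 ] [-9.  -7.1  0. ]
190 [ 0.4953 -0.1602  0.197 ] [-7.7 -9.   0. ]
186 [ 0.4932 -0.1558  0.197 ] [-2.6 -4.1  0. ]
```

View pics/side1.png

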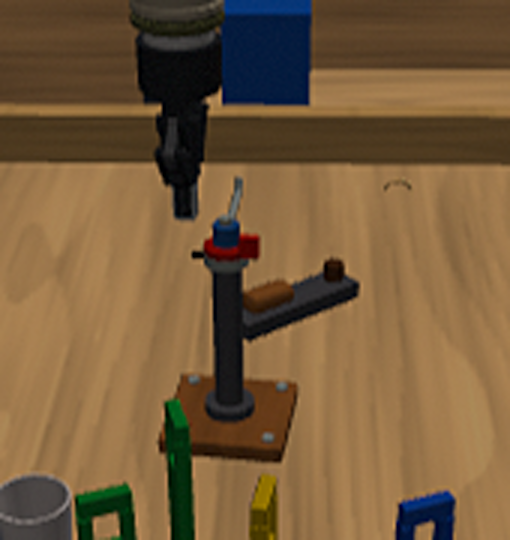

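The shut fingertips hang at (185,210) in the crop, on the far (+x) side of the arm and at its height. I'll start the sweep.

```bash

python3 -m inch '[[[0,0,0,-10,1,0,-1],[0,0,0,-10,1,0,-1],[0,0,0,-6,1,0,-1],[0,0,0,-5,0,0,-1],[0,0,0,-5,1,0,-1],[0,0,0,-5,1,0,-1],[0,0,0,-5,1,0,-1],[0,0,0,-5,1,0,-1],[0,0,0,-5,0,0,-1],[0,0,0,-5,0,0,-1],[0,0,0,-5,-1,0,-1],[0,0,0,-5,-1,0,-1],[0,0,0,-5,-2,0,-1],[0,0,0,-5,-2,0,-1]]]'
python3 go.py .5098 -.1782 .197
python3 -c "
from h import *
viewer.camera('top')
print(viewer.place_of('top','hook_end')[:3])"
```

```text
time: 5.25
ee_pos: [0.5129, -0.1819, 0.1963]
orientation: [[0.992, -0.123, 0.0], [-0.123, -0.992, -0.0], [0.0, 0.0, -1.0]]
wrist_force: [3.1, 0.1, 0.6]
gripper_width: 0.0001
grip_force: 1.2
pos [ 0.5129 -0.1819  0.1963] shift mm [-3.6 -3.3 -0.7] F [3.1  0.06 0.58] yaw -7.09 t 5.25 w 0.0001
[{'location': [243.7, 385.6], 'p': 0.5}]
```

```bash

python3 -m inch '[[[0,0,0,-4,-3,0,-1],[0,0,0,-5,-4,0,-1],[0,0,0,-4,-4,0,-1],[0,0,0,-4,-4,0,-1],[0,0,0,-3,-4,0,-1],[0,0,0,0,0,0,-1]]]'
python3 go.py .4932 -.1558 .197
python3 - <<'E'
from h import *
cv2.imwrite("pics/s2.png",np.hstack([cv2.resize(viewer.camera("side")[130:220,260:360,::-1],(400,360),interpolation=2),cv2.resize(viewer.camera("top")[215:305,340:440,::-1],(400,360),interpolation=2)]))
E
```

```text
time: 5.95
ee_pos: [0.4951, -0.1599, 0.1962]
orientation: [[0.992, -0.123, -0.001], [-0.123, -0.992, 0.0], [-0.001, -0.0, -1.0]]
wrist_force: [0.8, -0.4, -0.0]
gripper_width: -0.0
grip_force: 0.4
pos [ 0.4951 -0.1599  0.1962] shift mm [-2.4 -3.8 -0.8] F [ 0.78 -0.44 -0.02] yaw -7.04 t 5.95 w -0.0
```

View pics/s2.png

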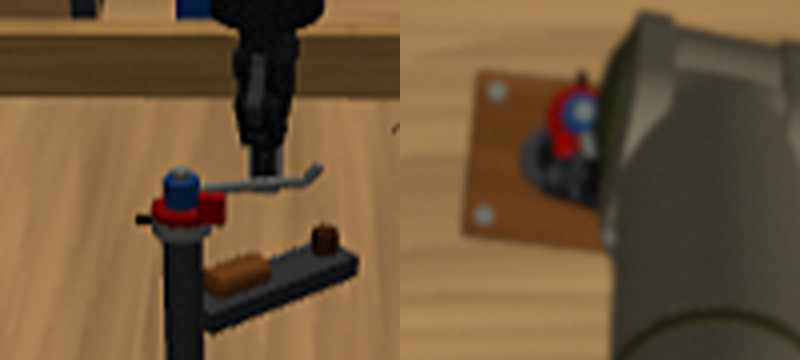

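The side crop shows the arm from (195,187) to (315,175), with the fingertip behind it near mid-length and the stop not yet reached. From here I push slowly.

```bash

for r in 1; do python3 -m inch '[[[0,0,0,-0.5,-1.5,0,-1],[0,0,0,-0.5,-1.5,0,-1],[0,0,0,-0.5,-1,0,-1],[0,0,0,0,0,0,-1]]]' | grep -E 'pos|force'; done
python3 -m inch '[[[0,0,0,-0.3,-1,0,-1],[0,0,0,-0.3,-1,0,-1],[0,0,0,0,0,0,-1]]]'| grep -E 'pos|force'
python3 -m inch '[[[0,0,0,-0.3,-1,0,-1],[0,0,0,0,0,0,-1]]]'| grep -E 'pos|force'
```

```text
ee_pos: [0.4946, -0.1565, 0.1962]
wrist_force: [0.2, -2.2, -0.3]
grip_force: 0.9
ee_pos: [0.4943, -0.1543, 0.1962]
wrist_force: [-1.1, -3.1, -0.0]
grip_force: 0.9
ee_pos: [0.4941, -0.1533, 0.1962]
wrist_force: [-2.1, -1.2, 0.6]
grip_force: 0.9
```

```bash

python3 -m inch '[[[0,0,0,0,-1,0,-1],[0,0,0,0,-1,0,-1],[0,0,0,0,0,0,-1]]]'| grep -E 'pos|force'
python3 -m inch '[[[0,0,0,0,-1,0,-1],[0,0,0,0,-1,0,-1],[0,0,0,0,0,0,-1]]]'| grep -E 'pos|force'
```

```text
ee_pos: [0.4945, -0.1512, 0.1962]
wrist_force: [-1.8, -1.7, -0.3]
grip_force: 0.9
ee_pos: [0.4948, -0.1492, 0.1963]
wrist_force: [-1.9, -2.1, -0.7]
grip_force: 0.9
```

```bash

python3 -m inch '[[[0,0,0,0,-1,0,-1],[0,0,0,0,-1,0,-1],[0,0,0,0,0,0,-1]]]'| grep -E 'pos|force'
```

```text
ee_pos: [0.495, -0.1473, 0.1963]
wrist_force: [-1.6, -1.3, -0.3]
grip_force: 0.9
```

```bash

python3 -m inch '[[[0,0,0,0,-1,0,-1],[0,0,0,0,-1,0,-1],[0,0,0,0,0,0,-1]]]'| grep -E 'pos|force'
```

```text
ee_pos: [0.4953, -0.1453, 0.1962]
wrist_force: [-1.0, -1.8, -0.8]
grip_force: 0.9
```

```bash

python3 -m inch '[[[0,0,0,0,-1,0,-1],[0,0,0,0,-1,0,-1],[0,0,0,0,0,0,-1]]]'| grep -E 'pos|force'
```

```text
ee_pos: [0.4955, -0.1433, 0.1963]
wrist_force: [-1.0, -1.3, -0.4]
grip_force: 0.9
```

```bash

python3 -m inch '[[[0,0,0,0,-1,0,-1],[0,0,0,0,-1,0,-1],[0,0,0,0,0,0,-1]]]'| grep -E 'pos|force'
```

```text
ee_pos: [0.4958, -0.1413, 0.1963]
wrist_force: [-1.7, -2.3, 1.1]
grip_force: 0.9
```

```bash

python3 -m inch '[[[0,0,0,0,-1,0,-1],[0,0,0,0,-1,0,-1],[0,0,0,0,0,0,-1]]]'| grep -E 'pos|force'
```

```text
ee_pos: [0.4959, -0.1394, 0.1962]
wrist_force: [-2.5, -2.3, 0.6]
grip_force: 1.1
```

```bash

python3 -m inch '[[[0,0,0,0,-1,0,-1],[0,0,0,0,0,0,-1]]]'| grep -E 'pos|force'
```

```text
ee_pos: [0.496, -0.1387, 0.1962]
wrist_force: [-2.3, -3.4, -0.8]
grip_force: 1.8
```

```bash

python3 -m inch '[[[0,0,0,0,-1,0,-1],[0,0,0,0,0,0,-1]]]'| grep -E 'pos|force'
```

```text
ee_pos: [0.4961, -0.1382, 0.1963]
wrist_force: [-2.9, -5.8, -0.4]
grip_force: 2.9
```

```bash

python3 -m inch '[[[0,0,0,0,-1,0,-1],[0,0,0,0,0,0,-1]]]'| grep -E 'pos|force'
```

```text
ee_pos: [0.4961, -0.1378, 0.1963]
wrist_force: [-3.5, -7.5, 0.4]
grip_force: 3.9
```

```bash

python3 -m inch '[[[0,0,0,0,-0.7,0,-1],[0,0,0,0,0,0,-1]]]'| grep -E 'pos|force'
```

```text
ee_pos: [0.4961, -0.1375, 0.1963]
wrist_force: [-3.4, -9.1, 0.9]
grip_force: 4.6
```

```bash

python3 -m inch '[[[0,0,0,0,-1,0,-1],[0,0,0,0,0,0,-1]]]'| grep -E 'pos|force'
```

```text
ee_pos: [0.4961, -0.137, 0.1963]
wrist_force: [-3.6, -10.6, -0.2]
grip_force: 5.6
```

```bash

python3 -m inch '[[[0,0,0,0,-0.2,0,-1],[0,0,0,0,0,0,-1],[0,0,0,0,0,0,-1],[0,0,0,0,0,0,-1]]]'| grep -E 'pos|force'
```

```text
ee_pos: [0.4962, -0.1369, 0.1963]
wrist_force: [-3.4, -11.8, 0.3]
grip_force: 5.8
```

```bash

python3 -m inch '[[[0,0,0,0,2,0,-1],[0,0,0,0,4,0,-1],[0,0,0,0,10,0,-1],[0,0,0,0,15,0,-1],[0,0,0,0,15,0,-1],[0,0,0,0,0,-30,-1],[0,0,0,0,0,-40,0],[0,0,0,-10,0,-40,1],[0,0,0,-20,0,-30,1],[0,0,0,-30,0,0,1]]]'| grep -E 'pos|force'
python3 go.py .507 .2235 .33
```

```text
ee_pos: [0.4333, -0.1745, 0.34]
wrist_force: [-0.7, 0.2, 0.1]
grip_force: 0.0
pos [ 0.4333 -0.1745  0.34  ] shift mm [  23.6 -404.1    9.8] F [-0.71  0.24  0.12] yaw -7.13 t 11.45 w 0.0582
```

```bash

python3 -m inch '[[[0,0,0,2,-31,0,1],[0,0,0,2,-31,0,1],[0,0,0,2,-31,0,1],[0,0,0,2,-31,0,1],[0,0,0,2,-31,0,1],[0,0,0,2,-31,0,1],[0,0,0,2,-31,0,1],[0,0,0,2,-31,0,1],[0,0,0,2,-31,0,1],[0,0,0,2,-31,0,1],[0,0,0,2,-31,0,1],[0,0,0,1,-31,0,1],[0,0,0,1,-32,0,1],[0,0,0,0,0,20,1],[0,0,0,0,0,20,1],[0,0,0,0,0,20,1],[0,0,0,0,0,0,1]]]'| grep -E 'pos|force'
python3 go.py .507 .2235 .156
python3 - <<'E'
from h import *
t=viewer.camera("top")[:,:,::-1];s=viewer.camera("side")[:,:,::-1]
cv2.imwrite("pics/t3.png",t);cv2.imwrite("pics/s3.png",s)
cv2.imwrite("pics/v3.png",np.hstack([cv2.resize(s[190:330,250:390],(400,400),interpolation=2),cv2.resize(t[220:290,350:420],(400,400),interpolation=2)]))
E
```

```text
ee_pos: [0.5045, 0.2235, 0.274]
wrist_force: [-0.3, -0.6, -0.2]
grip_force: 0.0
pos [0.5045 0.2235 0.274 ] shift mm [  2.9  -0.6 118. ] F [-0.31 -0.59 -0.22] yaw -7.14 t 13.15 w 0.0857
```

View pics/v3.png

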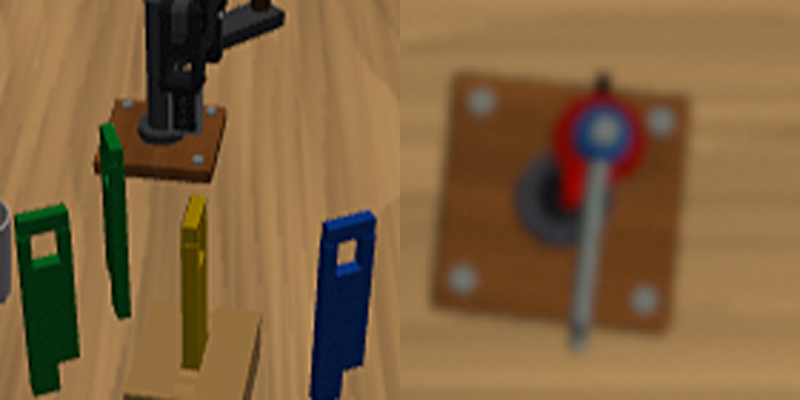

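The hook lies against the lug, with its hub at (603,130) and tip at (577,345) in the right crop, and the stick is undisturbed. I'll descend and grip.

```bash

python3 -m inch '[[[0,0,0,1,0,15,1],[0,0,0,1,0,15,1],[0,0,0,1,0,15,1],[0,0,0,0,0,15,1],[0,0,0,0,0,15,1],[0,0,0,0,0,15,1],[0,0,0,0,0,12,1],[0,0,0,0,0,10,1],[0,0,0,0,0,10,1],[0,0,0,0,0,0,1],[0,0,0,0,0,0,0.2],[0,0,0,0,0,0,0],[0,0,0,0,0,0,-0.2],[0,0,0,0,0,0,-0.4],[0,0,0,0,0,0,-1],[0,0,0,0,0,0,-1],[0,0,0,0,0,0,-1]]]' 30
python3 - <<'E'
from h import *
f=lambda u,v:(350+(u-400)/5.714-.4,220+v/5.714-.4)
n=plane("top",f(603,130),.226);m=plane("top",f(594,210),.214);t=plane("top",f(577,345),.223)
for q in(m,t):print(n,q,np.linalg.norm((q-n)[:2]),np.degrees(np.arctan2(*(q-n)[[1,0]])))
E
```

```text
time: 14.95
ee_pos: [0.5084, 0.2248, 0.1548]
orientation: [[0.992, -0.123, 0.001], [-0.123, -0.992, 0.0], [0.001, -0.0, -1.0]]
wrist_force: [-0.8, -0.6, 5.7]
gripper_width: 0.0395
grip_force: 30.1
[ 0.5509 -0.1286  0.226 ] [ 0.5174 -0.125   0.214 ] 0.03376615664484222 173.8010171902026
[ 0.5509 -0.1286  0.226 ] [ 0.457  -0.1151  0.223 ] 0.09496103120393286 171.79393434758714
```

```bash

python3 -m inch '[[[0,0,0,0,0,-3,-1],[0,0,0,0,0,-5,-1],[0,0,0,0,0,-8,-1],[0,0,0,0,0,-10,-1],[0,0,0,0,0,-10,-1],[0,0,0,0,0,-12,-1],[0,0,0,0,0,-25,-1],[0,0,0,0,0,-35,-1],[0,0,0,0,0,-40,-1],[0,0,0,0,0,-40,-1],[0,0,0,0,0,-30,-1],[0,0,0,0,0,-10,-1],[0,0,0,0,0,0,-1]]]' 40
python3 - <<'E'
from h import *
t=viewer.camera("top")[:,:,::-1];s=viewer.camera("side")[:,:,::-1]
cv2.imwrite("pics/t4.png",t);cv2.imwrite("pics/s4.png",s)
m=mask(s,(20,205,40),(36,255,255),np.s_[50:330,290:350]);v,u=np.nonzero(m);print(v.min(),v.max(),u.min(),u.max())
print([(np.round(d["location"],1),round(d["p"],2)) for d in viewer.place_of("side","stick_hole")])
cv2.imwrite("pics/v4.png",cv2.resize(s[120:330,240:400],(480,600),interpolation=2))
E
```

```text
time: 16.25
ee_pos: [0.5083, 0.2248, 0.3839]
orientation: [[0.992, -0.123, 0.003], [-0.123, -0.992, 0.001], [0.002, -0.002, -1.0]]
wrist_force: [0.0, 0.5, -1.9]
gripper_width: 0.0391
grip_force: 40.4
159 244 312 322
[(array([276.9, 370.7]), 0.89), (array([178.3, 318.1]), 0.82), (array([246.2, 293.3]), 0.69), (array([280. , 266.1]), 0.66), (array([203.8, 328.3]), 0.24)]
```

View pics/v4.png

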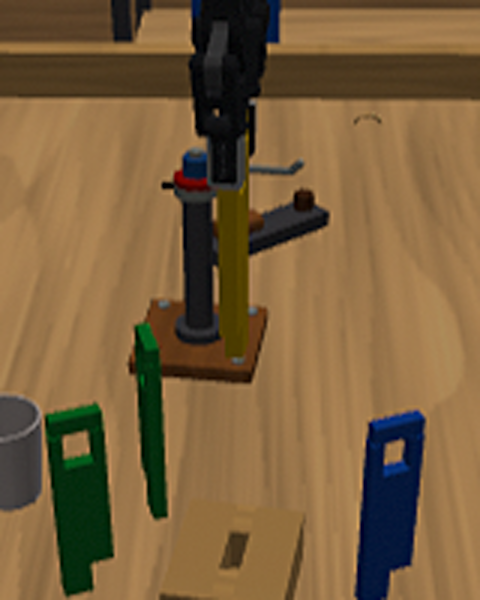

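The stick is held upright and clear of the slot. I'll check its height in the hand against the side picture.

```bash
python3 - <<'E'
from h import *
for z in (.233,.239,.245): print(z,proj("side",[[.5083-.005,.2448,z],[.5083,.2048,z]]))
s=cv2.imread("pics/s4.png");h=cv2.cvtColor(s,cv2.COLOR_BGR2HSV)
print(h[238:252,317].tolist())
for q in((.5083,.2248,.387),):print("hole",proj("side",q))
E
python3 go.py .4 -.11 .3
```

```text
0.233 [[319.0757 252.1479]
 [317.1528 240.6698]]
0.239 [[319.0709 249.6986]
 [317.1411 238.2667]]
0.245 [[319.0661 247.2306]
 [317.1294 235.8459]]
[[24, 255, 75], [24, 255, 75], [24, 255, 75], [24, 255, 75], [24, 255, 75], [23, 255, 73], [24, 255, 72], [18, 112, 96], [12, 83, 89], [12, 173, 87], [13, 202, 106], [13, 201, 81], [15, 189, 50], [13, 209, 50]]
hole [[316.4948 177.6859]]
pos [0.5074 0.2243 0.3807] shift mm [-65.2 344.8  81.4] F [-0.3  -0.32 -1.68] yaw -7.08 t 16.4 w 0.0395
```

Hole prediction and detection agree within 1 px, so the hole is about 3 mm above the TCP. I'll carry it to a point outside the hook tip.

```bash

python3 -m inch '[[[0,0,0,0,15,0,-1],[0,0,0,0,30,0,-1],[0,0,0,0,30,0,-1],[0,0,0,0,30,0,-1],[0,0,0,-5,30,0,-1],[0,0,0,-5,30,0,-1],[0,0,0,-5,30,0,-1],[0,0,0,-5,30,5,-1],[0,0,0,-5,30,5,-1],[0,0,0,-5,30,10,-1],[0,0,0,-6,30,10,-1],[0,0,0,-6,20,10,-1],[0,0,0,-5,9,10,-1],[0,0,0,0,0,20,-1],[0,0,0,0,0,20,-1],[0,0,0,0,0,20,-1],[0,0,0,0,0,20,-1],[0,0,0,0,0,15,-1],[0,0,0,0,0,0,-1],[0,0,0,0,0,0,-1]]]'
python3 go.py .418 -.111 .2115
python3 - <<'E'
from h import *
s=viewer.camera("side")[:,:,::-1];t=viewer.camera("top")[:,:,::-1]
print([(np.round(d["location"],1),round(d["p"],2)) for d in viewer.place_of("side","stick_hole")])
viewer.camera("side");print([(np.round(d["location"],1),round(d["p"],2)) for d in viewer.place_of("side","hook_end")])
d=np.array([np.cos(np.radians(172.3)),np.sin(np.radians(172.3)),0])
print("hook_end pred",proj("side",np.array([.5508,-.1288,.21])+.086*d),"hole pred",proj("side",state()["ee_pos"]+[0,0,.003]))
cv2.imwrite("pics/s5.png",s)
cv2.imwrite("pics/v5.png",np.hstack([cv2.resize(s[120:240,280:380],(400,480),interpolation=2),cv2.resize(t[210:330,330:430],(400,480),interpolation=2)]))
E
```

```text
time: 18.4
ee_pos: [0.4187, -0.1107, 0.2371]
orientation: [[0.992, -0.123, -0.001], [-0.123, -0.992, 0.0], [-0.001, -0.0, -1.0]]
wrist_force: [0.7, 0.3, -1.5]
gripper_width: 0.0396
grip_force: 40.4
pos [ 0.4187 -0.1107  0.2371] shift mm [-0.6  0.4 25.6] F [ 0.73  0.32 -1.51] yaw -7.07 t 18.4 w 0.0396
[(array([249.7, 292.7]), 0.91), (array([278.3, 264.5]), 0.85), (array([278.5, 373.2]), 0.78), (array([169.2, 353.6]), 0.5)]
[(array([175.3, 337.6]), 0.64)]
hook_end pred [[336.6662 179.6064]] hole pred [[354.5884 170.2588]]
```

View pics/v5.png

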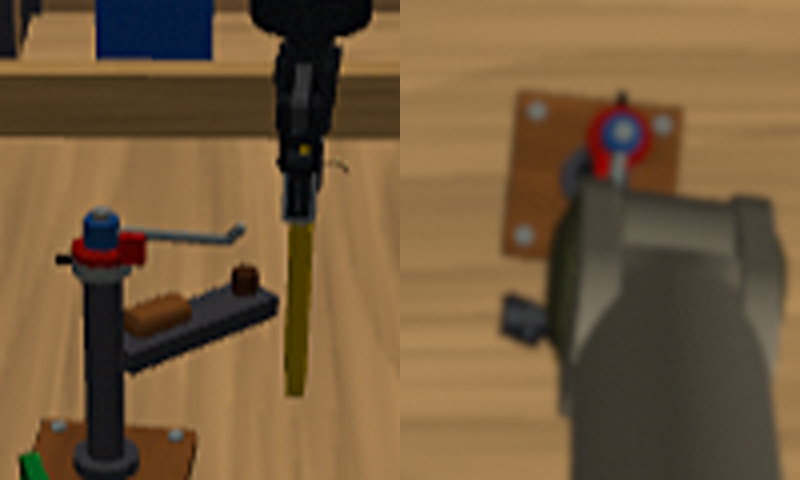

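The side crop shows the stick at (300,220 to 395), upright and outside the hook tip at (240,230). The bend is at pixel (336,180), as predicted. I'll lower the stick, check, then thread it on.

```bash
python3 - <<'E'
from h import *
p=state()["ee_pos"];print("foot pred (near/far edge)",proj("side",p+[[0,.02,-.145],[0,0,-.145],[0,-.02,-.145]]))
s=cv2.imread("pics/s5.png");m=mask(s,(20,205,30),(36,255,255),np.s_[160:235,340:370]);v,u=np.nonzero(m)
print("rows",v.min(),v.max(),[ (r,u[v==r].min(),u[v==r].max()) for r in(180,195,210,v.max())])
print(proj("side",p+[[0,.02,-.03],[0,.02,-.1]]))
E
python3 -m inch '[[[0,0,0,0,0,13,-1],[0,0,0,0,0,12.5,-1],[0,0,0,0,0,0,-1],[0,0,0,0,0,0,-1]]]'
python3 go.py .4913 -.1208 .2115
```

```text
foot pred (near/far edge) [[352.573  222.0418]
 [352.3182 218.2403]
 [352.07   214.5371]]
rows 176 218 [(180, np.int64(352), np.int64(357)), (195, np.int64(352), np.int64(356)), (210, np.int64(351), np.int64(356)), (np.int64(218), np.int64(352), np.int64(355))]
[[354.348  185.0347]
 [353.2451 208.0303]]
time: 19.05
ee_pos: [0.4191, -0.1109, 0.2121]
orientation: [[0.992, -0.123, 0.0], [-0.123, -0.992, -0.0], [0.0, 0.0, -1.0]]
wrist_force: [0.1, -0.6, -0.7]
gripper_width: 0.0395
grip_force: 40.4
pos [ 0.4191 -0.1109  0.2121] shift mm [72.9  0.9  0.7] F [ 0.08 -0.62 -0.74] yaw -7.09 t 19.05 w 0.0395
```

```bash

python3 -m inch '[[[0,0,0,5,0,0,-1],[0,0,0,5,0,0,-1],[0,0,0,5,0,0,-1],[0,0,0,4,0,0,-1],[0,0,0,4,0,0,-1],[0,0,0,4,0,0,-1],[0,0,0,4,0,0,-1],[0,0,0,4,0,0,-1],[0,0,0,0,0,0,-1]]]' |grep -E "pos|force"
python3 go.py .4913 -.1208 .2115
```

```text
ee_pos: [0.4543, -0.1152, 0.2117]
wrist_force: [-0.5, 0.8, -1.3]
grip_force: 40.5
pos [ 0.4543 -0.1152  0.2117] shift mm [37.4  1.   0.3] F [-0.51  0.77 -1.3 ] yaw -7.08 t 19.95 w 0.0395
```

```bash

python3 -m inch '[[[0,0,0,4,0,0,-1],[0,0,0,4,0,0,-1],[0,0,0,4,0,0,-1],[0,0,0,4,1,0,-1],[0,0,0,4,0,0,-1],[0,0,0,0,0,0,-1]]]' |grep -E "pos|force"
python3 - <<'E'
from h import *
s=viewer.camera("side")[:,:,::-1];cv2.imwrite("pics/v6.png",cv2.resize(s[130:240,290:370],(560,600)[::1],interpolation=2))
E
```

```text
ee_pos: [0.4741, -0.1188, 0.2117]
wrist_force: [-0.1, -1.0, -0.8]
grip_force: 40.5
```

View pics/v6.png

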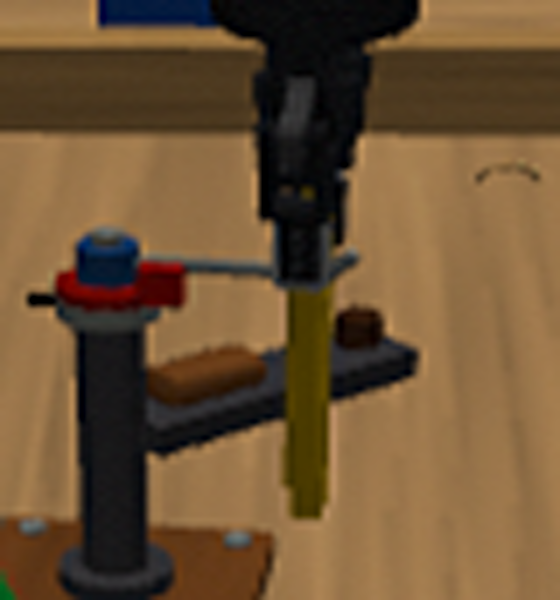

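The tip emerges to the right of the finger at (355,260) and no force registers, so the hole is threaded. Now further in, then lower.

```bash

python3 -m inch '[[[0,0,0,4,0,0,-1],[0,0,0,4,0,0,-1],[0,0,0,4,0,0,-1],[0,0,0,2,0,0,-1],[0,0,0,0,0,2,-1],[0,0,0,0,0,3,-1],[0,0,0,0,0,3,-1],[0,0,0,0,0,2,-1],[0,0,0,0,0,0,-1],[0,0,0,0,0,0,-1]]]' |grep -E "pos|force"
python3 -m inch '[[[0,0,0,0,0,1,-1],[0,0,0,0,0,1,-1],[0,0,0,0,0,0,-1]]]' |grep -E "pos|force"
```

```text
ee_pos: [0.4873, -0.1204, 0.2017]
wrist_force: [-0.2, 0.1, -1.0]
grip_force: 40.5
ee_pos: [0.4873, -0.1204, 0.1997]
wrist_force: [-0.2, -0.1, -0.8]
grip_force: 40.5
```

```bash

python3 -m inch '[[[0,0,0,0,0,1,-1],[0,0,0,0,0,0,-1]]]' |grep -E "pos|force"
python3 -m inch '[[[0,0,0,0,0,1,-1],[0,0,0,0,0,0,-1]]]' |grep -E "pos|force"
```

```text
ee_pos: [0.4873, -0.1204, 0.1987]
wrist_force: [-0.3, -0.3, -1.3]
grip_force: 40.5
ee_pos: [0.4873, -0.1204, 0.1977]
wrist_force: [-0.0, 0.9, -1.1]
grip_force: 40.5
```

```bash

python3 -m inch '[[[0,0,0,0,0,1,-1],[0,0,0,0,0,0,-1]]]' |grep -E "pos|force"
python3 -m inch '[[[0,0,0,0,0,0.7,-1],[0,0,0,0,0,0,-1]]]' |grep -E "pos|force"
```

```text
ee_pos: [0.4873, -0.1204, 0.1966]
wrist_force: [-0.0, -0.3, -1.0]
grip_force: 40.5
ee_pos: [0.4873, -0.1204, 0.196]
wrist_force: [-0.5, -0.7, -0.8]
grip_force: 40.5
```

```bash

python3 -m inch '[[[0,0,0,0,0,0.7,-1],[0,0,0,0,0,0,-1]]]' |grep -E "pos|force"
```

```text
ee_pos: [0.4874, -0.1204, 0.1956]
wrist_force: [-1.0, 0.3, 3.0]
grip_force: 41.0
```

Contact comes at TCP z = 0.1956, as predicted, at about 4 N. I'll release gently and withdraw upwards.

```bash

python3 -m inch '[[[0,0,0,0,0,-0.3,-1],[0,0,0,0,0,0,-0.1],[0,0,0,0,0,0,0.1],[0,0,0,0,0,0,0.3],[0,0,0,0,0,0,0.6],[0,0,0,0,0,0,1],[0,0,0,0,0,0,1],[0,0,0,0,0,0,1]]]' 20
python3 -m inch '[[[0,0,0,0,0,-5,1],[0,0,0,0,0,-10,1],[0,0,0,0,0,-15,1],[0,0,0,0,0,-25,1],[0,0,0,0,0,-40,1],[0,0,0,0,0,-40,1],[0,0,0,-10,30,-20,1],[0,0,0,-10,40,0,1],[0,0,0,-10,40,0,1],[0,0,0,-10,40,0,1],[0,0,0,0,40,0,1],[0,0,0,0,40,0,1],[0,0,0,0,0,0,1],[0,0,0,0,0,0,1]]]'
python3 - <<'E'
from h import *
s=viewer.camera("side")[:,:,::-1];t=viewer.camera("top")[:,:,::-1]
cv2.imwrite("pics/v7.png",np.hstack([cv2.resize(s[140:240,280:360],(400,500),interpolation=2),cv2.resize(t[215:315,340:420],(400,500),interpolation=2)]))
E
```

```text
time: 23.7
ee_pos: [0.4873, -0.1204, 0.1956]
orientation: [[0.992, -0.123, -0.0], [-0.123, -0.992, -0.0], [-0.0, 0.0, -1.0]]
wrist_force: [-0.1, 0.3, -0.3]
gripper_width: 0.0854
grip_force: 0.0
time: 25.1
ee_pos: [0.4188, -0.3442, 0.3511]
orientation: [[0.992, -0.125, 0.0], [-0.125, -0.992, 0.0], [0.0, -0.0, -1.0]]
wrist_force: [0.4, 0.8, 0.9]
gripper_width: 0.0851
grip_force: 0.0
```

View pics/v7.png

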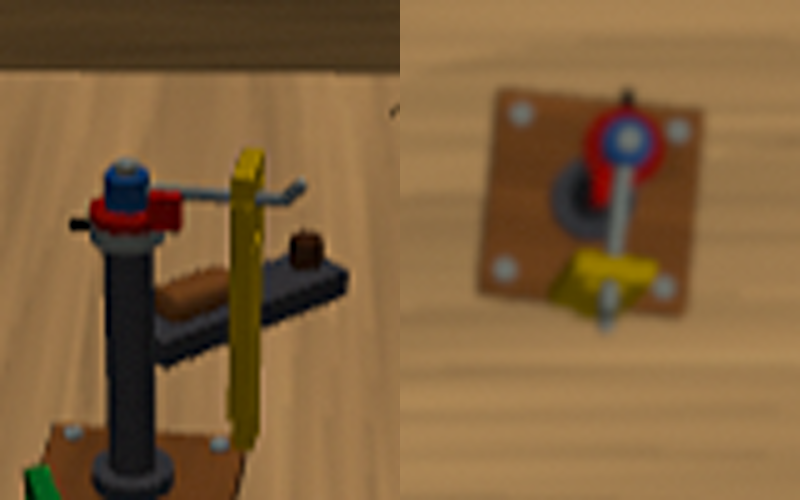

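The stick hangs upright on the arm at (245,195) in the side crop, with the hook still facing home. I'll let it settle for 2 s and hand in.

```bash

python3 -m inch '[[[0,0,0,0,0,0,1],[0,0,0,0,0,0,1],[0,0,0,0,0,0,1],[0,0,0,0,0,0,1],[0,0,0,0,0,0,1],[0,0,0,0,0,0,1],[0,0,0,0,0,0,1],[0,0,0,0,0,0,1],[0,0,0,0,0,0,1],[0,0,0,0,0,0,1],[0,0,0,0,0,0,1],[0,0,0,0,0,0,1],[0,0,0,0,0,0,1],[0,0,0,0,0,0,1],[0,0,0,0,0,0,1],[0,0,0,0,0,0,1],[0,0,0,0,0,0,1],[0,0,0,0,0,0,1],[0,0,0,0,0,0,1],[0,0,0,0,0,0,1]]]' | head -1
python3 -c "
from workcell import workorder
print(workorder.hand_in())"
```

```text
time: 27.2
the job is handed in; nothing more can be done
None
```

I bedded the hook against its stop with a push of about 12 N, hung the yellow push stick by its hole on the arm, and handed the job in at 27.2 s; the hand-in returned no verdict.

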